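# Set the length stop of the drilling jig to a timber block and lock it

## Robot

A 6-joint arm with a two-finger parallel gripper is mounted at the origin on a cart in front of the work surface, level with it; the furniture and walls round the work are solid. World frame = base frame: x ahead of the robot, y to its left, z up, the work surface at z = 0. Lengths are in m, angles in rad, forces in N, time in s.
With the tool pointing down it reaches from about 0.3 to 0.875 m from the base axis. Payload 6.4 kg.
Tool frame: the origin (TCP) lies midway between the tips of the shut fingers; the grasp point (between the pads) lies 19 mm behind it (ctrl.pinch_z is the distance from the TCP to the grasp point, in m); z points along the fingers, y is the line along which they close (so a half turn about z gives the same grasp; the last joint's range is limited). The gripper opens to 85 mm and grips with 20 to 120 N. Pads are 22 mm wide; open, the fingers measure 114 mm over their backs; the gripper's body (76 mm by 85 mm) begins 54 mm behind the grasp point. The pads swing forward as they close: fully open they stand 13 mm farther back than shut.
Start: joints at [0.982, 0.181, 1.607, -0, 1.354, -0.206], TCP at [0.215, 0.533, 0.231] pointing down, gripper open.
Joint ranges: [-2.99, 2.99], [-0.89, 2.07], [0.3, 2.58], [-1.14, 4.28], [0, 2.63], [-3.12, 3.12]. Speed limits (rad/s): [2.57, 2.57, 3.01, 3.14, 3.14, 3.14].

## Interface

Orientations are given as a unit quaternion [w, x, y, z].
In Python, from bench import ctrl gives the robot as it stands.
- The arm moves only by the tool apply_moves, never from a script. Its argument "moves" is a list of rows, each an object with "jaw": the opening, from 0 (shut) to 1 (fully open); "offset": the shift along the tool's x, y, z in mm, a list of three; "rot": the turn, a rotation vector about the tool's x, y, z in degrees, a list of three. In form: [{"jaw": jaw, "offset": [dx, dy, dz], "rot": [ax, ay, az]}, ...]. A call has exactly 5 rows; each row shifts and turns the commanded pose from where the row before left it, along the tool's axes as they then stand; what a row does not reach is not made up. A row lasts 1/8 s, in which the tool goes at most 62.5 mm and 10.7 degrees, less where a joint would pass 70% of its speed; a pose out of reach is approached as far as the arm can. A call is refused whole if a number of a shift passes 62.5 or a number of a turn 10.7, either way. A call with a gripper value outside its range is refused whole. The fingers move at their own pace and stop on an object; the grip force is fixed at half the most. Time passes only in rows, so rows that do not move let the fingers close, or fill a call up. It gives the time, the measured TCP pose, the force, the opening and the grip force at its end, in the units of the state.
- ctrl.get_obs(): the state, without advancing time (a new reading comes with each control period).
- ctrl.camera(name): name is "side" or "top" or "wrist"; returns (picture, depth): 480x640x3 uint8, red, green, blue; 480x640 float32, m along the optical axis (not along the pixel's ray), 0 where there is no reading.
- ctrl.camera_params(name): a dict with "K" (3x3 intrinsics, pixels), "cam_to_world" (4x4, takes a point from camera to world coordinates); the wrist camera has in their place "mount" (4x4, takes a point from camera to tool coordinates, whose origin is the TCP and whose axes are the flange's). Camera axes: x right, y down, z forward; pixel columns grow to the right and rows downward; lengths in m; the calibration is good to about 2 mm. A picture is of the moment at which its call begins: read the wrist's pose just before it. camera_params takes no time and is no camera call.
- ctrl.hand_in(): hands the job in; it is judged then, once.
Trained networks look in the newest picture that a camera, given by its name, has taken for a name from the list of things; names that differ only in an ending like _2 or _b are one class to them, and where a whole thing is asked for, a point or a joint stands for the part that bears it (a point fixed in the world has none). Each returns a list of dicts, best first, with "score" (0 to 1); they miss things now and then, are a little off and sometimes report something else, mostly with a low value. They report only what shows in the picture. A call takes as long as a camera call.
- ctrl.outline_of(camera, target): "region" (480x640 bool, what is visible of it) and "position" ([column, row] in pixels, amid what is visible of it).
The state is a dict: "time_s": time; "q": joint angles; "dq": joint speeds; "joint_efforts": joint torques, N m; "eef_pos": TCP position; "eef_rot": TCP orientation; "wrist_force": force on the tool from outside, world axes, zero at the start; "torque": the same for the moment, N m; "opening": opening from 0.0 (shut) to 1.0 (fully open); "grasp_force": force on a finger pad.
Only numpy, scipy, OpenCV 4.12 (cv2) and the standard library are available. Lean on these libraries where they do the work, as an engineer would, in place of code of your own. Each camera call takes 0.05 s, during which the arm holds its last target. There are 200 camera calls.

## Task

Lay the loose timber block lengthways on the bed of the drilling jig, between the fixed end stop and the blue sliding stop. Slide the sliding stop up until the block is held end to end, touching both stops, and only then flip its red cam lever fully over to lock it. Leave the block lying flat and square in the jig, and do not disturb the spanner, the tape measure or the side cutter.

Things in the scene. Friction and masses are not known exactly. Their poses are not given: they have to be found in the camera images.
- timber_mid (a point): Centre (half-way up) of the loose timber block: brown sawn wood, 50 mm wide (its x), 90 mm long (its y), 40 mm high, 0.09 to 0.18 kg, lying flat on the bench beyond the jig's -y (right) end at the start. Either end may go to the end stop.
- jig: Drilling jig screwed to the bench. Plywood bed 150 (x -85 to 65) by 300 (y -150 to 150) mm, its top 15 mm above the bench. Origin on the bench; y runs along the steel rail (x 32 to 58, top at z = 40 mm) at the far side. Fixed aluminium end stop at the +y end: x -75 to 30, y 125 to 147, up to z = 55. The block goes on the free bed in front of the rail, x -75 to 22 mm.
- end_face (a point): Foot of the fixed end stop's inner face, at jig x -25, y 125, z 15 mm (bed top); axes as the jig's. One end of the block belongs against this face: its centre then lies 45 mm in -y and 20 mm up from here. Keep the block's centre within 18 mm of this point in the jig's x.
- stop_face (a point): Point on the blue sliding stop's working face (it looks to +y, at the end stop), at jig x -25, z 35 mm; axes as the jig's. The stop's arm, 14 mm thick behind this face, spans jig x -75 to 22, z 18 to 52 mm; push it on its back (-y side) anywhere over x -75 to -10. Its saddle on the rail (x 22 to 68) reaches 50 mm back from the face, up to z = 70 mm.
- stop (a joint): Travel of the sliding stop along the rail towards the end stop, m: 0 at the -y end; starts at 0 to 0.065; 0.120 when the 90 mm block is just held between both stops. With the lever open it slides against about 4 N of friction and stays where left; with the lever fully over, the cam grips the rail.
- lever (a joint): Red cam lever on the sliding stop, rad: 0 = open, standing up, leaning 0.25 rad to the jig's +x (away from the robot); grows as it is flipped towards the jig's -x and down, to 1.75 (nearly level, 0.07 rad above level). Starts at 0 to 0.25. The cam bites from 1.0, needs about 3 N at the tip near 1.25, and is over centre past 1.6; it stays where left. Locked = fully over, above 1.62.
- lever_pivot (a point): Centre of the cam pin, the lever's turning axis (parallel to the jig's y): jig x 45, z 59 mm, 25 mm in -y behind the stop's face. It travels with the stop; its own axes turn with the lever.
- lever_tip (a point): Centre of the round grip bar at the lever's end, 88 mm from the pivot; the bar is 22 mm long (along jig y) and 15 mm thick, the lever's shank 16 mm wide (along jig y) and 9 mm thick. Open, it stands about 145 mm above the bench; locked, about 65 mm.
- spanner: Bystander: bare steel combination spanner, 33 x 171 x 9 mm, lying on the bench on the robot's side of the jig. Origin under its centre, long in its y.
- tape: Bystander: yellow tape measure, 66 x 85 x 37 mm, on the bench at the right behind the timber block. Origin under its middle.
- cutter: Bystander: green-handled side cutter pliers, 58 x 176 x 12 mm, on the bench behind the jig. Origin under its middle, long in its y.

How it is judged:
On the way, in this order (a step that is already met when the one before it is completed fails the run):
1. the block lies flat on the jig's bed, lengthways, with the lever open (z of timber_mid in the frame of end_face between 0.016 and 0.024 m and y of timber_mid in the frame of end_face between -0.105 and -0.04 m and x of timber_mid in the frame of end_face between -0.025 and 0.025 m and value of joint lever below 0.8 rad), for 0.1 s.
2. the sliding stop is up against the block and the block against the end stop, while the lever is still open (value of joint stop between 0.1175 and 0.1225 m and y of timber_mid in the frame of end_face above -0.0475 m and value of joint lever below 0.8 rad), for 0.1 s.
3. the cam lever is flipped fully over (value of joint lever above 1.62 rad), for 0.1 s.
At the end, for the whole second after the job is handed in: The block lies flat and square (0.06 rad) on the bed, its middle within 25 mm of the end-face point sideways, its end within 2.5 mm of the end stop; the sliding stop is at 0.120 m of travel within 2.5 mm, the lever past 1.62 rad, the block at rest (value of joint stop between 0.1175 and 0.1225 m and value of joint lever above 1.62 rad and y of timber_mid in the frame of end_face between -0.0475 and -0.0425 m and x of timber_mid in the frame of end_face between -0.025 and 0.025 m and z of timber_mid in the frame of end_face below 0.023 m and angle between timber_mid's own z axis and vertical below 0.06 rad and angle between the y axis of timber_mid and the y axis of end_face, either way round below 0.06 rad and linear speed of timber below 0.01 m/s); the robot touches nothing.
It fails at once if the spanner was moved by more than 25 mm (distance of spanner from where it was at the start of the episode above 0.025 m).
It fails at once if the tape measure was moved by more than 25 mm (distance of tape from where it was at the start of the episode above 0.025 m).
It fails at once if the side cutter was moved by more than 25 mm (distance of cutter from where it was at the start of the episode above 0.025 m).
It also fails if it takes over 64 s, if anything falls off the work surface, if the arm or the gripper's body presses on something with over 40 N, if the wrist force passes 120 N, or if a joint passes its speed limit or range.

## Working session

There is one attempt and no reset: what is moved stays moved. The work goes in short steps, Python scripts to look and compute and a tool call to move; the robot and the scene stay as the last step left them, time stands still between calls to the robot, and variables do not carry over. Pictures are saved under pics/ and viewed, at most 10 in all, crops included, and the job is handed in when it is done.

Besides the shell and the picture viewer there is one more tool, called after "Call:" as name(argument=value, ...), one argument or row to a line, values as JSON. apply_moves: Moves the arm, as the interface text tells. Its arguments: {"type":"object","properties":{"moves":{"type":"array"}},"required":["moves"]}

```bash
mkdir -p pics; ls; cat > h.py <<'E'
import numpy as np, cv2
from bench import ctrl
from scipy.spatial.transform import Rotation as R
def cloud(cam):
    img,d=ctrl.camera(cam); p=ctrl.camera_params(cam); K=p['K']
    v,u=np.mgrid[:480,:640]
    P=np.stack([(u-K[0,2])*d/K[0,0],(v-K[1,2])*d/K[1,1],d],-1)
    T=np.array(p['cam_to_world']); W=P@T[:3,:3].T+T[:3,3]; W[d==0]=np.nan
    return img,W
def save(n,img): cv2.imwrite('pics/'+n,img[...,::-1])
E
python3 - <<'E'
from h import *
o=ctrl.get_obs(); print({k:np.round(v,3) for k,v in o.items()})
ims=[]
for c in ['top','side']:
    img,W=cloud(c); np.savez(c,img=img,W=W); save(c+'1.png',img)
    p=ctrl.camera_params(c); print(c,np.round(p['cam_to_world'],2).tolist())
    for t in ['timber_mid','jig','stop','lever','lever_tip','spanner','tape','cutter']:
        r=ctrl.outline_of(c,t)
        for x in r[:1]:
            m=x['region']; w=W[m]; w=w[~np.isnan(w[:,0])]
            print(c,t,round(x['score'],2),np.round(x['position']),m.sum(),np.round(np.percentile(w,[3,50,97],axis=0),3).tolist() if len(w) else None)
E
```

```text
pics
{'time_s': np.float64(0.0), 'q': array([ 0.982,  0.182,  1.608, -0.   ,  1.354, -0.206]), 'dq': array([ 0.001,  0.002, -0.   ,  0.002, -0.002, -0.001]), 'joint_efforts': array([-0.0000e+00, -4.4488e+01, -3.5133e+01, -0.0000e+00,  9.0000e-03,
       -0.0000e+00]), 'eef_pos': array([0.214, 0.533, 0.23 ]), 'eef_rot': array([-0.   ,  0.19 ,  0.982, -0.001]), 'wrist_force': array([ 0.039, -0.117,  0.091]), 'torque': array([-0.015,  0.02 , -0.056]), 'grasp_force': np.float64(0.0), 'opening': np.float64(0.998)}
top [[0.03, -1.0, 0.06, 0.52], [-1.0, -0.03, -0.01, -0.19], [0.01, -0.06, -1.0, 1.06], [0.0, 0.0, 0.0, 1.0]]
top timber_mid 0.65 [399. 277.] 1248 [[0.479, -0.414, 0.023], [0.504, -0.37, 0.039], [0.527, -0.328, 0.043]]
top jig 0.65 [256. 249.] 12084 [[0.476, -0.232, 0.01], [0.547, -0.091, 0.016], [0.619, 0.048, 0.068]]
top stop 0.77 [275. 228.] 1145 [[0.491, -0.165, 0.034], [0.588, -0.131, 0.054], [0.623, -0.118, 0.15]]
top lever 0.54 [279. 219.] 265 [[0.59, -0.151, 0.065], [0.611, -0.142, 0.114], [0.627, -0.134, 0.152]]
top lever_tip 0.78 [281. 215.] 256 [[0.59, -0.15, 0.065], [
[... 603 characters left out ...]
85 [[0.477, -0.227, 0.005], [0.554, -0.064, 0.021], [0.62, 0.06, 0.078]]
side stop 0.95 [327. 276.] 1700 [[0.487, -0.159, 0.018], [0.579, -0.12, 0.048], [0.624, -0.114, 0.144]]
side lever 0.74 [309. 249.] 370 [[0.591, -0.378, -0.003], [0.614, -0.137, 0.089], [0.646, -0.13, 0.15]]
side lever_tip 0.77 [310. 246.] 245 [[0.593, -0.148, 0.065], [0.613, -0.136, 0.111], [0.627, -0.13, 0.15]]
side spanner 0.77 [421. 314.] 561 [[0.384, -0.158, -0.001], [0.397, -0.066, 0.005], [0.41, 0.003, 0.008]]
side tape 0.86 [301. 220.] 557 [[0.628, -0.49, 0.007], [0.668, -0.395, 0.033], [0.694, -0.367, 0.037]]
side cutter 0.74 [236. 286.] 535 [[0.733, -0.23, -0.002], [0.77, -0.144, 0.008], [0.785, -0.07, 0.011]]
```

```bash
python3 - <<'E'
from h import *
z=np.load('top.npz'); img,W=z['img'],z['W']
def rect(sel,n):
    p=(W[sel][:,:2]*1000).astype(np.float32); print(n,len(p),cv2.minAreaRect(p))
Z=W[...,2];X=W[...,0];Y=W[...,1]
tb=(abs(X-.504)<.06)&(abs(Y+.37)<.08)
rect(tb&(Z>.033)&(Z<.047),'timber')
jb=(X>.43)&(X<.68)&(Y>-.28)&(Y<.12)
bed=jb&(Z>.009)&(Z<.1); m=cv2.morphologyEx(bed.astype(np.uint8),cv2.MORPH_OPEN,np.ones((5,5)))>0
rect(m,'jig all')
rail=jb&(abs(Z-.040)<.004)&(X>.57); m=cv2.morphologyEx(rail.astype(np.uint8),cv2.MORPH_OPEN,np.ones((3,3)))>0; rect(m,'rail')
es=jb&(abs(Z-.055)<.006)&(Y>0); rect(es,'endstop')
st=jb&(abs(Z-.052)<.005)&(Y<-.05)&(X<.575); rect(st,'stoparm')
big=cv2.resize(img[100:360,180:480],None,fx=2.6,fy=2.2); save('topcrop.png',big)
E
```

```text
timber 1207 ((503.4816589355469, -372.6147766113281), (49.97211456298828, 90.69209289550781), 5.9754958152771)
jig all 12287 ((575.9248046875, -60.188323974609375), (360.7135009765625, 208.46539306640625), 89.80339813232422)
rail 1520 ((630.8234252929688, -90.66758728027344), (291.4186706542969, 84.73542785644531), 89.76780700683594)
endstop 681 ((578.1199340820312, 62.83970642089844), (197.0946044921875, 57.943870544433594), 22.687244415283203)
stoparm 354 ((528.21435546875, -124.1039047241211), (14.122477531433105, 93.42644500732422), 89.94204711914062)
```

View pics/topcrop.png

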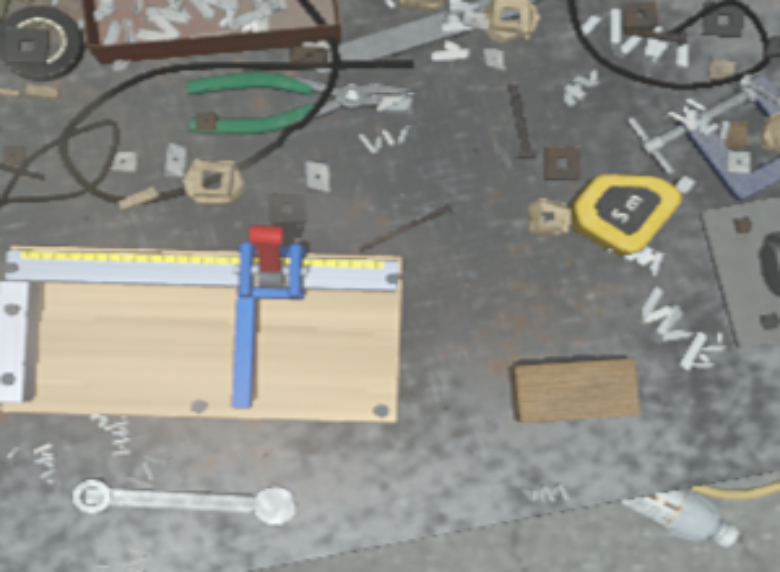

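```bash
python3 - <<'E'
from h import *
for c in ['top','side']:
    z=np.load(c+'.npz'); W=z['W'].reshape(-1,3); X,Y,Z=W.T
    def edge(sel,ax,q,n):
        # extreme of coordinate ax per 5mm bins of other axis, line fit
        o=1-ax; P=W[sel]; b=np.round(P[:,o]/.006).astype(int); pts=[]
        for k in np.unique(b):
            s=P[b==k]
            if len(s)>3: pts.append((s[:,o].mean(),np.percentile(s[:,ax],q)))
        pts=np.array(pts); 
        if len(pts)<4: print(c,n,'few');return
        a=np.polyfit(pts[:,0],pts[:,1],1); r=pts[:,1]-np.polyval(a,pts[:,0]); k=abs(r)<2*abs(r).std()+1e-4
        a=np.polyfit(pts[k,0],pts[k,1],1); print(c,n,'slope deg',round(np.degrees(np.arctan(a[0])),2),'mid',np.round(pts[:,0].mean(),3),np.round(np.polyval(a,pts[k,0].mean()),4),'n',k.sum())
    edge((abs(Z-.015)<.004)&(X>.45)&(X<.53)&(Y>-.2)&(Y<.02),0,2,'bed near x')
    edge((abs(Z-.015)<.004)&(X>.49)&(X<.56)&(Y>-.26)&(Y<-.15),1,2,'bed -y')
    edge((abs(Z-.055)<.004)&(X>.485)&(X<.58)&(Y>0.03)&(Y<.09),1,2,'endstop face')
    edge((abs(Z-.052)<.004)&(X>.485)&(X<.57)&(Y>-.16)&(Y<-.09),1,98,'stop face')
    edge((abs(Z-.052)<.004)&(X>.485)&(X<.57)&(Y>-.16)&(Y<-.09),1,2,'stop back')
    edge((abs(Z-.040)<.004)&(X>.57)&(X<.64)&(Y>-.08)&(Y<.03),0,2,'rail near')
    edge((abs(Z-.040)<.003)&(X>.57)&(X<.64)&(Y>-.08)&(Y<.03),0,98,'rail far')
    s=(abs(Z-.015)<.004)&(X>.49)&(X<.56)&(Y>-.1)&(Y<.0); print('bedz',np.median(Z[s]))
    s=(abs(Z-.04)<.006)&(X>.49)&(X<.52)&(Y>-.4)&(Y<-.34); print('timz',np.median(Z[s]))
    s=(Z>.09)&(Z<.17)&(X>.57)&(X<.66)&(Y>-.17)&(Y<-.1); P=W[s]; print('lev',P.mean(0), 'tip',P[P[:,2]>P[:,2].max()-.012].mean(0),P[:,2].max())
E
```

```text
top bed near x slope deg 0.17 mid -0.09 0.4731 n 35
top bed -y slope deg 0.5 mid 0.525 -0.2379 n 10
top endstop face slope deg -0.0 mid 0.534 0.0349 n 15
top stop face slope deg -0.04 mid 0.528 -0.1179 n 13
top stop back slope deg -0.83 mid 0.528 -0.1303 n 12
top rail near slope deg -0.12 mid -0.024 0.5894 n 13
top rail far slope deg 0.86 mid -0.024 0.6137 n 13
bedz 0.014621672641641048
timz 0.0390262277038258
lev [ 0.61690932 -0.14249103  0.13433395] tip [ 0.62154121 -0.14230622  0.14934343] 0.15600049172824482
side bed near x slope deg -0.02 mid -0.088 0.4736 n 35
side bed -y slope deg 0.15 mid 0.525 -0.2362 n 10
side endstop face slope deg -0.07 mid 0.534 0.0365 n 14
side stop face slope deg 0.65 mid 0.526 -0.1147 n 11
side stop back slope deg -0.42 mid 0.526 -0.1278 n 10
side rail near slope deg 0.13 mid -0.024 0.5902 n 16
side rail far slope deg 0.11 mid -0.024 0.6136 n 17
bedz 0.013381608577040849
timz 0.03755578106851443
lev [ 0.61695484 -0.13652606  0.12596254] tip [ 0.62197694 -0.13739152  0.14706048] 0.15193217134668935
```

```bash
cat >> h.py <<'E'
def plan(pos,ydir,n,jaw=1,start=None,tilt=0):
    """rows from measured pose to TCP pos, tool z down, tool y at ydir deg in world (tilt: about tool y, deg)"""
    if start is None:
        o=ctrl.get_obs(); q=o['eef_rot']; p=o['eef_pos']; Rm=R.from_quat([q[1],q[2],q[3],q[0]])
    else: p,Rm=start
    a=np.radians(ydir); y=np.array([np.cos(a),np.sin(a),0]); zz=np.array([0,0,-1.]); T=R.from_matrix(np.c_[np.cross(y,zz),y,zz])*R.from_euler('y',tilt,degrees=True)
    rv=(Rm.inv()*T).as_rotvec(degrees=True); d=(np.array(pos)-p)/n
    print('from',np.round(p,4),'total rot',np.round(rv,1),'force',np.round(ctrl.get_obs()['wrist_force'],1))
    c=Rm
    for i in range(n):
        off=c.inv().apply(d)*1000; print({"jaw":jaw,"offset":np.round(off,1).tolist(),"rot":np.round(rv/n,2).tolist()}); c=c*R.from_rotvec(rv/n,degrees=True)
    return pos,T
E
python3 -c "
from h import *
plan([.5035,-.372,.18],6,20)"
```

```text
from [0.2147 0.5334 0.2313] total rot [ 0.  -0.  62.1] force [-0.9  0.1  0.4]
{'jaw': 1, 'offset': [-30.3, -36.6, 2.6], 'rot': [0.0, -0.0, 3.1]}
{'jaw': 1, 'offset': [-32.2, -34.9, 2.6], 'rot': [0.0, -0.0, 3.1]}
{'jaw': 1, 'offset': [-34.1, -33.1, 2.6], 'rot': [0.0, -0.0, 3.1]}
{'jaw': 1, 'offset': [-35.8, -31.2, 2.6], 'rot': [0.0, -0.0, 3.1]}
{'jaw': 1, 'offset': [-37.5, -29.2, 2.6], 'rot': [0.0, -0.0, 3.1]}
{'jaw': 1, 'offset': [-39.0, -27.2, 2.6], 'rot': [0.0, -0.0, 3.1]}
{'jaw': 1, 'offset': [-40.4, -25.0, 2.6], 'rot': [0.0, -0.0, 3.1]}
{'jaw': 1, 'offset': [-41.7, -22.8, 2.6], 'rot': [0.0, -0.0, 3.1]}
{'jaw': 1, 'offset': [-42.9, -20.5, 2.6], 'rot': [0.0, -0.0, 3.1]}
{'jaw': 1, 'offset': [-43.9, -18.1, 2.6], 'rot': [0.0, -0.0, 3.1]}
{'jaw': 1, 'offset': [-44.8, -15.7, 2.6], 'rot': [0.0, -0.0, 3.1]}
{'jaw': 1, 'offset': [-45.6, -13.3, 2.6], 'rot': [0.0, -0.0, 3.1]}
{'jaw': 1, 'offset': [-46.3, -10.8, 2.6], 'rot': [0.0, -0.0, 3.1]}
{'jaw': 1, 'offset': [-46.8, -8.3, 2.6], 'rot': [0.0, -0.0, 3.1]}
{'jaw': 1, 'offset': [-47.2, -5.7, 2.6], 'rot': [0.0, -0.0, 3.1]}
{'jaw': 1, 'offset': [-47.4, -3.2, 2.6], 'rot': [0.0, -0.0, 3.1]}
{'jaw': 1, 'offset': [-47.5, -0.6, 2.6], 'rot': [0.0, -0.0, 3.1]}
{'jaw': 1, 'offset': [-47.5, 2.0, 2.6], 'rot': [0.0, -0.0, 3.1]}
{'jaw': 1, 'offset': [-47.3, 4.5, 2.6], 'rot': [0.0, -0.0, 3.1]}
{'jaw': 1, 'offset': [-47.0, 7.1, 2.6], 'rot': [0.0, -0.0, 3.1]}
```

Call:
apply_moves(
  moves=[
    {"jaw":1,"offset":[-30.3,-36.6,0],"rot":[0,0,3.1]},
    {"jaw":1,"offset":[-32.2,-34.9,0],"rot":[0,0,3.1]},
    {"jaw":1,"offset":[-34.1,-33.1,0],"rot":[0,0,3.1]},
    {"jaw":1,"offset":[-35.8,-31.2,0],"rot":[0,0,3.1]},
    {"jaw":1,"offset":[-37.5,-29.2,0],"rot":[0,0,3.1]},
  ],
)

```text
time_s: 1.52
eef_pos: [0.2873, 0.3058, 0.2315]
eef_rot: [0.0, 0.321, 0.947, 0.0]
wrist_force: [0.6, -1.0, -0.2]
opening: 1.002
grasp_force: 0.0
```

Call:
apply_moves(
  moves=[
    {"jaw":1,"offset":[-39,-27.2,0],"rot":[0,0,3.1]},
    {"jaw":1,"offset":[-40.4,-25,0],"rot":[0,0,3.1]},
    {"jaw":1,"offset":[-41.7,-22.8,0],"rot":[0,0,3.1]},
    {"jaw":1,"offset":[-42.9,-20.5,0],"rot":[0,0,3.1]},
    {"jaw":1,"offset":[-43.9,-18.1,0],"rot":[0,0,3.1]},
  ],
)

```text
time_s: 2.15
eef_pos: [0.3597, 0.0793, 0.2317]
eef_rot: [0.001, 0.446, 0.895, 0.0]
wrist_force: [0.5, -0.7, 0.1]
opening: 0.999
grasp_force: 0.0
```

Call:
apply_moves(
  moves=[
    {"jaw":1,"offset":[-44.8,-15.7,0],"rot":[0,0,3.1]},
    {"jaw":1,"offset":[-45.6,-13.3,0],"rot":[0,0,3.1]},
    {"jaw":1,"offset":[-46.3,-10.8,0],"rot":[0,0,3.1]},
    {"jaw":1,"offset":[-46.8,-8.3,0],"rot":[0,0,3.1]},
    {"jaw":1,"offset":[-47.2,-5.7,0],"rot":[0,0,3.1]},
  ],
)

```text
time_s: 2.78
eef_pos: [0.432, -0.1472, 0.2315]
eef_rot: [0.0, 0.563, 0.826, 0.0]
wrist_force: [-0.3, 1.2, 0.5]
opening: 1.003
grasp_force: 0.0
```

Call:
apply_moves(
  moves=[
    {"jaw":1,"offset":[-47.4,-3.2,10],"rot":[0,0,3.1]},
    {"jaw":1,"offset":[-47.5,-0.6,15],"rot":[0,0,3.1]},
    {"jaw":1,"offset":[-47.5,2,15],"rot":[0,0,3.1]},
    {"jaw":1,"offset":[-47.3,4.5,15],"rot":[0,0,3.1]},
    {"jaw":1,"offset":[-47,7.1,0],"rot":[0,0,3.1]},
  ],
)

```text
time_s: 3.4
eef_pos: [0.5037, -0.3727, 0.1744]
eef_rot: [-0.001, 0.669, 0.743, 0.0]
wrist_force: [-0.4, -0.5, -0.1]
opening: 1.003
grasp_force: 0.0
```

```bash
cat >> h.py <<'E'
def wrist():
    o=ctrl.get_obs(); q=o['eef_rot']; T=R.from_quat([q[1],q[2],q[3],q[0]]).as_matrix(); p=o['eef_pos']
    img,d=ctrl.camera('wrist'); c=ctrl.camera_params('wrist'); K=c['K']; M=np.array(c['mount'])
    v,u=np.mgrid[:480,:640]; P=np.stack([(u-K[0,2])*d/K[0,0],(v-K[1,2])*d/K[1,1],d],-1)
    W=(P@M[:3,:3].T+M[:3,3])@T.T+p; W[d==0]=np.nan
    return img,W
E
python3 -c "
from h import *
plan([.5035,-.372,.009],6,5)
img,W=wrist(); Z=W[...,2]
s=(abs(W[...,0]-.5035)<.06)&(abs(W[...,1]+.372)<.08)&(abs(Z-.04)<.006)
print(s.sum(),np.nanmedian(Z[s]) if s.any() else 0)
if s.any(): print(cv2.minAreaRect((W[s][:,:2]*1000).astype(np.float32)))
save('w1.png',img)
"
```

```text
from [ 0.5037 -0.3727  0.1744] total rot [-0.1 -0.1 -0. ] force [-0.4 -0.5 -0.1]
{'jaw': 1, 'offset': [0.1, 0.0, 33.1], 'rot': [-0.02, -0.03, -0.01]}
{'jaw': 1, 'offset': [0.1, 0.0, 33.1], 'rot': [-0.02, -0.03, -0.01]}
{'jaw': 1, 'offset': [0.1, 0.0, 33.1], 'rot': [-0.02, -0.03, -0.01]}
{'jaw': 1, 'offset': [0.1, -0.0, 33.1], 'rot': [-0.02, -0.03, -0.01]}
{'jaw': 1, 'offset': [0.1, -0.0, 33.1], 'rot': [-0.02, -0.03, -0.01]}
5957 0.039207878968764626
((502.208984375, -373.47015380859375), (49.981529235839844, 89.889892578125), 5.987741947174072)
```

Call:
apply_moves(
  moves=[
    {"jaw":1,"offset":[0,-0.5,40],"rot":[0,0,0]},
    {"jaw":1,"offset":[0.5,0,45],"rot":[0,0,0]},
    {"jaw":1,"offset":[0,0,45],"rot":[0,0,0]},
    {"jaw":1,"offset":[0,0,25],"rot":[0,0,0]},
    {"jaw":1,"offset":[0,0,10],"rot":[0,0,0]},
  ],
)

```text
time_s: 4.08
eef_pos: [0.5026, -0.3703, 0.0094]
eef_rot: [-0.002, 0.669, 0.744, 0.0]
wrist_force: [0.2, 0.3, 0.3]
opening: 1.001
grasp_force: 0.0
```

Call:
apply_moves(
  moves=[
    {"jaw":0.3,"offset":[0,0,0],"rot":[0,0,0]},
    {"jaw":0.3,"offset":[0,0,0],"rot":[0,0,0]},
    {"jaw":0.3,"offset":[0,0,0],"rot":[0,0,0]},
    {"jaw":0.3,"offset":[0,0,0],"rot":[0,0,0]},
    {"jaw":0.3,"offset":[0,0,0],"rot":[0,0,0]},
  ],
)

```text
time_s: 4.7
eef_pos: [0.5046, -0.3725, 0.0133]
eef_rot: [0.002, 0.669, 0.744, -0.0]
wrist_force: [-0.7, -0.2, 5.6]
opening: 0.573
grasp_force: 64.7
```

Call:
apply_moves(
  moves=[
    {"jaw":0.3,"offset":[0,0,-15],"rot":[0,0,0]},
    {"jaw":0.3,"offset":[0,0,-45],"rot":[0,0,0]},
    {"jaw":0.3,"offset":[0,0,-50],"rot":[0,0,0]},
    {"jaw":0.3,"offset":[0,0,-50],"rot":[0,0,0]},
    {"jaw":0.3,"offset":[0,0,-40],"rot":[0,0,0]},
  ],
)

```text
time_s: 5.32
eef_pos: [0.5037, -0.3714, 0.2145]
eef_rot: [0.001, 0.669, 0.744, -0.0]
wrist_force: [-0.0, -0.3, -1.5]
opening: 0.575
grasp_force: 63.9
```

```bash
python3 -c "
from h import *
s=plan([.529,-.020,.205],0,9,.3)
print(ctrl.get_obs()['grasp_force'])
"
```

```text
from [ 0.5037 -0.3714  0.2145] total rot [0.1 0.1 6.1] force [-0.  -0.3 -1.5]
{'jaw': 0.3, 'offset': [38.5, 6.9, 1.0], 'rot': [0.01, 0.01, 0.67]}
{'jaw': 0.3, 'offset': [38.6, 6.5, 1.0], 'rot': [0.01, 0.01, 0.67]}
{'jaw': 0.3, 'offset': [38.7, 6.0, 1.0], 'rot': [0.01, 0.01, 0.67]}
{'jaw': 0.3, 'offset': [38.8, 5.6, 1.0], 'rot': [0.01, 0.01, 0.67]}
{'jaw': 0.3, 'offset': [38.8, 5.1, 1.0], 'rot': [0.01, 0.01, 0.67]}
{'jaw': 0.3, 'offset': [38.9, 4.7, 1.0], 'rot': [0.01, 0.01, 0.67]}
{'jaw': 0.3, 'offset': [38.9, 4.2, 1.0], 'rot': [0.01, 0.01, 0.67]}
{'jaw': 0.3, 'offset': [39.0, 3.7, 1.0], 'rot': [0.01, 0.01, 0.67]}
{'jaw': 0.3, 'offset': [39.0, 3.3, 1.1], 'rot': [0.01, 0.01, 0.67]}
63.93176794052124
```

Call:
apply_moves(
  moves=[
    {"jaw":0.3,"offset":[38.5,6.9,0],"rot":[0,0,0.68]},
    {"jaw":0.3,"offset":[38.6,6.5,0],"rot":[0,0,0.68]},
    {"jaw":0.3,"offset":[38.7,6,0],"rot":[0,0,0.68]},
    {"jaw":0.3,"offset":[38.8,5.6,0],"rot":[0,0,0.68]},
    {"jaw":0.3,"offset":[38.8,5.1,0],"rot":[0,0,0.68]},
  ],
)

```text
time_s: 5.95
eef_pos: [0.5173, -0.1747, 0.212]
eef_rot: [0.0, 0.691, 0.723, 0.0]
wrist_force: [0.5, 0.9, -1.3]
opening: 0.574
grasp_force: 64.0
```

Call:
apply_moves(
  moves=[
    {"jaw":0.3,"offset":[38.9,4.7,5],"rot":[0,0,0.68]},
    {"jaw":0.3,"offset":[38.9,4.2,10],"rot":[0,0,0.68]},
    {"jaw":0.3,"offset":[39,3.7,20],"rot":[0,0,0.68]},
    {"jaw":0.3,"offset":[39,3.3,30],"rot":[0,0,0.68]},
    {"jaw":0.3,"offset":[0,0,40],"rot":[0,0,0]},
  ],
)

```text
time_s: 6.58
eef_pos: [0.5297, -0.0174, 0.107]
eef_rot: [0.001, 0.706, 0.708, 0.001]
wrist_force: [-0.2, -0.7, -2.7]
opening: 0.574
grasp_force: 64.0
```

```bash
python3 -c "
from h import *
s=plan([.529,-.020,.030],0,5,.3)
img,W=cloud('side'); save('s2.png',cv2.resize(img[180:400,180:500],None,fx=2.4,fy=2.4))
r=ctrl.outline_of('side','timber_mid')
for x in r[:2]:
  w=W[x['region']];w=w[~np.isnan(w[:,0])]; print(x['score'],x['position'],np.round(np.percentile(w,[2,50,98],axis=0),4))
"
```

```text
from [ 0.5297 -0.0174  0.107 ] total rot [0.2 0.  0.1] force [-0.2 -0.7 -2.7]
{'jaw': 0.3, 'offset': [-0.5, -0.2, 15.4], 'rot': [0.03, 0.0, 0.03]}
{'jaw': 0.3, 'offset': [-0.5, -0.2, 15.4], 'rot': [0.03, 0.0, 0.03]}
{'jaw': 0.3, 'offset': [-0.5, -0.2, 15.4], 'rot': [0.03, 0.0, 0.03]}
{'jaw': 0.3, 'offset': [-0.5, -0.2, 15.4], 'rot': [0.03, 0.0, 0.03]}
{'jaw': 0.3, 'offset': [-0.5, -0.1, 15.4], 'rot': [0.03, 0.0, 0.03]}
0.67 [351.3, 278.8] [[ 0.5057 -0.0542  0.0963]
 [ 0.5289  0.0173  0.1309]
 [ 0.5525  0.0291  0.1339]]
```

View pics/s2.png

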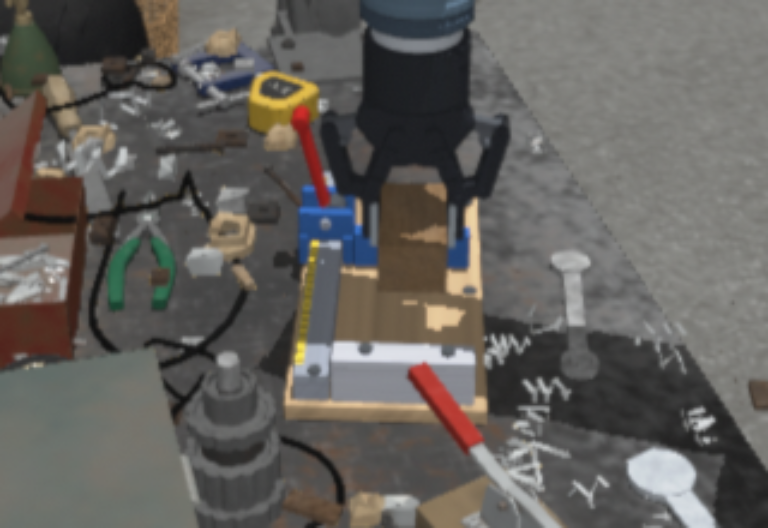

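Call:
apply_moves(
  moves=[
    {"jaw":0.3,"offset":[-1,0,25],"rot":[0,0,0]},
    {"jaw":0.3,"offset":[-1,0,25],"rot":[0,0,0]},
    {"jaw":0.3,"offset":[-1,0,18],"rot":[0,0,0]},
    {"jaw":0.3,"offset":[-1,0,7],"rot":[0,0,0]},
    {"jaw":0.3,"offset":[0,0,3],"rot":[0,0,0]},
  ],
)

```text
time_s: 7.3
eef_pos: [0.5295, -0.0243, 0.0287]
eef_rot: [0.0, 0.708, 0.707, 0.0]
wrist_force: [0.0, -0.3, -1.4]
opening: 0.574
grasp_force: 64.0
```

Call:
apply_moves(
  moves=[
    {"jaw":0.3,"offset":[0,0,0.5],"rot":[0,0,0]},
    {"jaw":0.8,"offset":[0,0,0],"rot":[0,0,0]},
    {"jaw":0.8,"offset":[0,0,0],"rot":[0,0,0]},
    {"jaw":0.8,"offset":[0,0,0],"rot":[0,0,0]},
    {"jaw":0.8,"offset":[0,0,0],"rot":[0,0,0]},
  ],
)

```text
time_s: 7.92
eef_pos: [0.5292, -0.0239, 0.028]
eef_rot: [0.0, 0.707, 0.707, 0.0]
wrist_force: [-0.1, 0.0, 0.4]
opening: 0.804
grasp_force: 0.0
```

Call:
apply_moves(
  moves=[
    {"jaw":0.8,"offset":[0,0,-40],"rot":[0,0,0]},
    {"jaw":0.8,"offset":[0,0,-50],"rot":[0,0,0]},
    {"jaw":0,"offset":[-50,-2,-10],"rot":[0,0,0]},
    {"jaw":0,"offset":[-50,-2,0],"rot":[0,0,0]},
    {"jaw":0,"offset":[-46,0,0],"rot":[0,0,0]},
  ],
)

```text
time_s: 8.55
eef_pos: [0.5249, -0.1715, 0.1283]
eef_rot: [0.001, 0.707, 0.707, 0.0]
wrist_force: [1.1, 0.1, -0.6]
opening: 0.159
grasp_force: 0.0
```

```bash
cat >> h.py <<'E'
def measure(W):
    X,Y,Z=W[...,0],W[...,1],W[...,2]
    s=(abs(Z-.055)<.005)&(X>.48)&(X<.58)&(Y>-.095)&(Y<.032)
    if s.sum()>50: print('block top',s.sum(),cv2.minAreaRect((W[s][:,:2]*1000).astype(np.float32)))
E
python3 -c "
from h import *
plan([.525,-.170,.026],0,3,0)
img,W=wrist(); save('w2.png',img); measure(W)
img,W=cloud('top'); measure(W)
print(ctrl.get_obs()['opening'])
"
```

```text
from [ 0.5249 -0.1715  0.1283] total rot [ 0.1  0.  -0. ] force [ 1.1  0.1 -0.6]
{'jaw': 0, 'offset': [0.5, -0.0, 34.1], 'rot': [0.02, 0.01, -0.01]}
{'jaw': 0, 'offset': [0.5, -0.0, 34.1], 'rot': [0.02, 0.01, -0.01]}
{'jaw': 0, 'offset': [0.5, 0.0, 34.1], 'rot': [0.02, 0.01, -0.01]}
block top 7331 ((527.5216674804688, -48.710777282714844), (43.848480224609375, 50.12474822998047), 89.92804718017578)
block top 774 ((529.9185791015625, -16.39486312866211), (49.47336196899414, 72.32557678222656), 1.5757381916046143)
0.00244080633919476
```

View pics/w2.png

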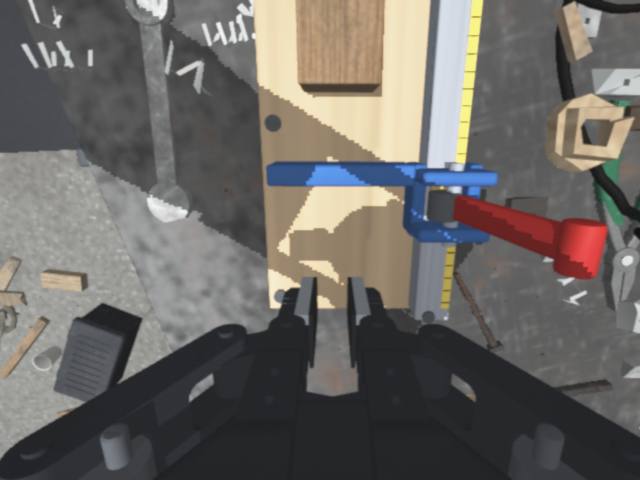

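Call:
apply_moves(
  moves=[
    {"jaw":0,"offset":[0,0,40],"rot":[0,0,0]},
    {"jaw":0,"offset":[0,0,40],"rot":[0,0,0]},
    {"jaw":0,"offset":[0,0,21],"rot":[0,0,0]},
    {"jaw":0,"offset":[18,0,0],"rot":[0,0,0]},
    {"jaw":0,"offset":[10,0,0],"rot":[0,0,0]},
  ],
)

```text
time_s: 9.28
eef_pos: [0.5252, -0.1405, 0.0275]
eef_rot: [0.0, 0.707, 0.707, -0.0]
wrist_force: [-1.0, -4.3, -2.4]
opening: 0.003
grasp_force: 2.2
```

Call:
apply_moves(
  moves=[
    {"jaw":0,"offset":[9,0,0],"rot":[0,0,0]},
    {"jaw":0,"offset":[10,0,0],"rot":[0,0,0]},
    {"jaw":0,"offset":[10,0,0],"rot":[0,0,0]},
    {"jaw":0,"offset":[8,0,0],"rot":[0,0,0]},
    {"jaw":0,"offset":[4,0,0],"rot":[0,0,0]},
  ],
)

```text
time_s: 9.9
eef_pos: [0.5256, -0.1008, 0.0276]
eef_rot: [0.001, 0.707, 0.707, 0.0]
wrist_force: [-2.9, -4.3, 3.1]
opening: -0.002
grasp_force: 2.2
```

Call:
apply_moves(
  moves=[
    {"jaw":0,"offset":[5,0,0],"rot":[0,0,0]},
    {"jaw":0,"offset":[5,0,0],"rot":[0,0,0]},
    {"jaw":0,"offset":[3,0,0],"rot":[0,0,0]},
    {"jaw":0,"offset":[2,0,0],"rot":[0,0,0]},
    {"jaw":0,"offset":[1,0,0],"rot":[0,0,0]},
  ],
)

```text
time_s: 10.52
eef_pos: [0.5258, -0.0855, 0.0275]
eef_rot: [0.001, 0.707, 0.707, 0.0]
wrist_force: [-1.9, -5.7, 4.4]
opening: 0.005
grasp_force: 3.0
```

Call:
apply_moves(
  moves=[
    {"jaw":0,"offset":[1.5,0,0],"rot":[0,0,0]},
    {"jaw":0,"offset":[1,0,0],"rot":[0,0,0]},
    {"jaw":0,"offset":[1,0,0],"rot":[0,0,0]},
    {"jaw":0,"offset":[1,0,0],"rot":[0,0,0]},
    {"jaw":0,"offset":[0.5,0,0],"rot":[0,0,0]},
  ],
)

```text
time_s: 11.15
eef_pos: [0.5258, -0.0809, 0.0275]
eef_rot: [0.001, 0.707, 0.707, -0.0]
wrist_force: [-1.6, -7.8, 3.8]
opening: 0.001
grasp_force: 4.2
```

Call:
apply_moves(
  moves=[
    {"jaw":0,"offset":[0.5,0,0],"rot":[0,0,0]},
    {"jaw":0,"offset":[0.5,0,0],"rot":[0,0,0]},
    {"jaw":0,"offset":[0.5,0,0],"rot":[0,0,0]},
    {"jaw":0,"offset":[0.5,0,0],"rot":[0,0,0]},
    {"jaw":0,"offset":[0.5,0,0],"rot":[0,0,0]},
  ],
)

```text
time_s: 11.78
eef_pos: [0.5258, -0.0808, 0.0275]
eef_rot: [0.002, 0.707, 0.707, -0.001]
wrist_force: [-3.3, -19.4, 1.3]
opening: 0.003
grasp_force: 9.6
```

```bash
python3 -c "
from h import *
img,W=cloud('side'); save('s3.png',cv2.resize(img[200:400,230:450],None,fx=3,fy=3))
X,Y,Z=W[...,0],W[...,1],W[...,2]
print(ctrl.get_obs()['wrist_force'])
"
```

```text
[ -3.78807406 -17.74339459   1.5608273 ]
```

View pics/s3.png

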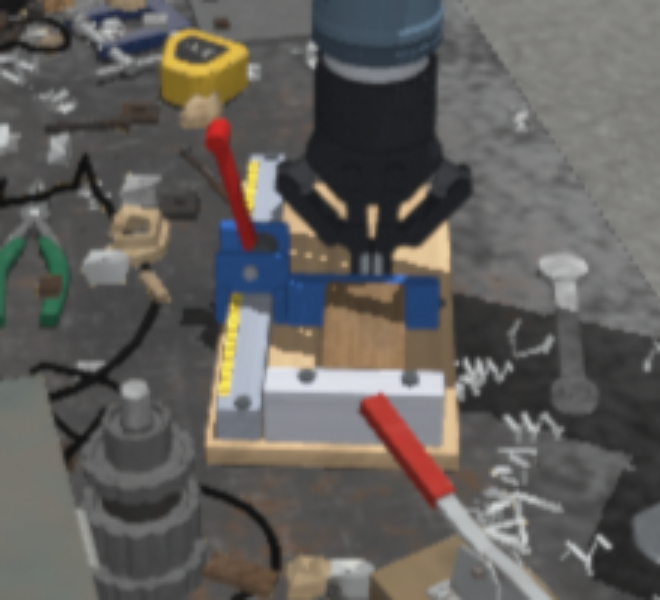

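Call:
apply_moves(
  moves=[
    {"jaw":0,"offset":[-10,0,0],"rot":[0,0,0]},
    {"jaw":0,"offset":[-15,0,0],"rot":[0,0,0]},
    {"jaw":0,"offset":[0,0,-60],"rot":[0,0,0]},
    {"jaw":0,"offset":[0,0,-60],"rot":[0,0,0]},
    {"jaw":0,"offset":[0,0,-60],"rot":[0,0,0]},
  ],
)

```text
time_s: 12.45
eef_pos: [0.5247, -0.1023, 0.2083]
eef_rot: [-0.001, 0.707, 0.707, 0.0]
wrist_force: [1.8, -0.3, 0.3]
opening: 0.003
grasp_force: 0.0
```

```bash
python3 -c "
from h import *
img,W=wrist(); measure(W)
for n,(img,W) in dict(wrist=(img,W),side=cloud('side')).items():
  X,Y,Z=W[...,0],W[...,1],W[...,2]
  red=(img[...,0]>110)&(img[...,1]<70)&(img[...,2]<70)&(X>.56)&(X<.67)&(Y>-.15)&(Y<-.03)&(Z>.06)
  P=W[red]; print(n,red.sum(),np.round(np.percentile(P,[2,50,98],axis=0),4).tolist()); t=P[P[:,2]>P[:,2].max()-.015]; print('tip',t.mean(0),t.min(0),t.max(0))
  s=(abs(Z-.052)<.004)&(X>.485)&(X<.505)&(Y>-.1)&(Y<-.03); print('stop edges',np.percentile(Y[s],[2,98]))
  s=(abs(Z-.055)<.004)&(X>.485)&(X<.575)&(Y>-.05)&(Y<.07);print('block/es',np.percentile(Y[s],[2,98]) if s.any() else 0)
plan([.668,-.080,.21],0,3,0)
"
```

```text
block top 8311 ((543.0877075195312, -25.700416564941406), (115.75688934326172, 105.62859344482422), 75.6789779663086)
wrist 678 [[0.6133, -0.091, 0.1226], [0.6182, -0.0804, 0.1497], [0.6257, -0.0702, 0.1519]]
tip [ 0.61913975 -0.08065657  0.14949263] [ 0.61314574 -0.09163368  0.14189765] [ 0.62756171 -0.07004951  0.15288254]
stop edges [-0.06886265 -0.03290358]
block/es [-0.04708671  0.05421628]
side 131 [[0.604, -0.0813, 0.0711], [0.6168, -0.0726, 0.1232], [0.6276, -0.0682, 0.1502]]
tip [ 0.62240179 -0.07263471  0.14593038] [ 0.61647181 -0.08372333  0.13695275] [ 0.62839396 -0.06680541  0.1508894 ]
stop edges [-0.0697301  -0.05237163]
block/es [-0.04672538  0.05703095]
from [ 0.5292 -0.1041  0.2146] total rot [ 0.7  0.3 -0. ] force [ 0.5 -0.5  0.6]
{'jaw': 0, 'offset': [8.1, 46.2, 2.1], 'rot': [0.24, 0.09, -0.01]}
{'jaw': 0, 'offset': [8.1, 46.2, 1.9], 'rot': [0.24, 0.09, -0.01]}
{'jaw': 0, 'offset': [8.0, 46.3, 1.7], 'rot': [0.24, 0.09, -0.01]}
```

Call:
apply_moves(
  moves=[
    {"jaw":0,"offset":[8,46,0],"rot":[0,0,0]},
    {"jaw":0,"offset":[8,46,0],"rot":[0,0,0]},
    {"jaw":0,"offset":[8,47,0],"rot":[0,0,0]},
    {"jaw":0,"offset":[0,0,40],"rot":[0,0,0]},
    {"jaw":0,"offset":[0,0,42],"rot":[0,0,0]},
  ],
)

```text
time_s: 13.18
eef_pos: [0.6646, -0.0783, 0.1231]
eef_rot: [-0.0, 0.707, 0.707, 0.0]
wrist_force: [-0.1, 0.2, 0.1]
opening: 0.001
grasp_force: 0.0
```

Call:
apply_moves(
  moves=[
    {"jaw":0,"offset":[0,-22,0],"rot":[0,0,0]},
    {"jaw":0,"offset":[0,-20,0],"rot":[0,0,0]},
    {"jaw":0,"offset":[0,-19,0],"rot":[0,0,0]},
    {"jaw":0,"offset":[0,-18,1],"rot":[0,0,0]},
    {"jaw":0,"offset":[0,-11,7],"rot":[0,0,0]},
  ],
)

```text
time_s: 13.8
eef_pos: [0.5737, -0.0785, 0.1166]
eef_rot: [0.0, 0.708, 0.707, 0.0]
wrist_force: [1.6, -0.1, 1.8]
opening: -0.003
grasp_force: 0.7
```

```bash
python3 -c "
from h import *
img,W=cloud('side'); save('s4.png',cv2.resize(img[200:400,230:450],None,fx=3,fy=3))
X,Y,Z=W[...,0],W[...,1],W[...,2]
red=(img[...,0]>110)&(img[...,1]<70)&(img[...,2]<70)&(X>.5)&(X<.67)&(Y>-.15)&(Y<-.03)&(Z>.05)
P=W[red]; print(red.sum(),np.round(np.percentile(P,[2,50,98],axis=0),4).tolist())
o=ctrl.get_obs();print(o['eef_pos'],o['wrist_force'])
"
```

```text
135 [[0.5461, -0.0772, 0.0667], [0.5704, -0.0728, 0.1054], [0.5974, -0.0672, 0.1358]]
[ 0.57190853 -0.07818895  0.11508627] [ 0.22875887 -0.13423244 -0.96681033]
```

View pics/s4.png

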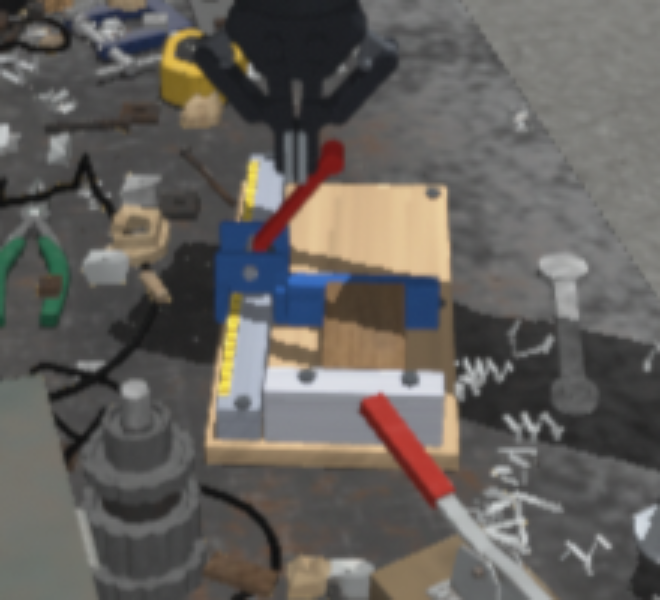

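The lever is now leaning to the robot (bar at 332,155), with the finger behind it (295,155); the block sits between the stops. I'll continue along the arc.

Call:
apply_moves(
  moves=[
    {"jaw":0,"offset":[0,-10,9],"rot":[0,0,0]},
    {"jaw":0,"offset":[0,-6,9],"rot":[0,0,0]},
    {"jaw":0,"offset":[0,-5,9],"rot":[0,0,0]},
    {"jaw":0,"offset":[0,-3,10],"rot":[0,0,0]},
    {"jaw":0,"offset":[0,-2,7],"rot":[0,0,0]},
  ],
)

```text
time_s: 14.48
eef_pos: [0.5475, -0.0784, 0.0719]
eef_rot: [-0.0, 0.707, 0.707, -0.0]
wrist_force: [-1.3, -0.6, 1.6]
opening: -0.0
grasp_force: 0.9
```

Call:
apply_moves(
  moves=[
    {"jaw":0,"offset":[0,-1,3],"rot":[0,0,0]},
    {"jaw":0,"offset":[0,0,2],"rot":[0,0,0]},
    {"jaw":0,"offset":[0,0,1],"rot":[0,0,0]},
    {"jaw":0,"offset":[0,0,0],"rot":[0,0,0]},
    {"jaw":0,"offset":[0,0,0],"rot":[0,0,0]},
  ],
)

```text
time_s: 15.1
eef_pos: [0.5469, -0.0784, 0.0676]
eef_rot: [-0.0, 0.707, 0.707, -0.0]
wrist_force: [-3.5, 0.3, 7.1]
opening: 0.003
grasp_force: 3.6
```

Call:
apply_moves(
  moves=[
    {"jaw":0,"offset":[0,0,2],"rot":[0,0,0]},
    {"jaw":0,"offset":[0,0,1],"rot":[0,0,0]},
    {"jaw":0,"offset":[0,0,0],"rot":[0,0,0]},
    {"jaw":0,"offset":[0,0,0],"rot":[0,0,0]},
    {"jaw":0,"offset":[0,0,0],"rot":[0,0,0]},
  ],
)

```text
time_s: 15.72
eef_pos: [0.5471, -0.0785, 0.0668]
eef_rot: [-0.0, 0.707, 0.707, -0.0]
wrist_force: [-12.0, 3.1, 27.2]
opening: 0.003
grasp_force: 13.0
```

Call:
apply_moves(
  moves=[
    {"jaw":0,"offset":[0,0,-20],"rot":[0,0,0]},
    {"jaw":0,"offset":[0,0,-50],"rot":[0,0,0]},
    {"jaw":0,"offset":[-40,0,-50],"rot":[0,0,0]},
    {"jaw":0,"offset":[-50,0,-50],"rot":[0,0,0]},
    {"jaw":0,"offset":[-50,0,0],"rot":[0,0,0]},
  ],
)

```text
time_s: 16.35
eef_pos: [0.5494, -0.2139, 0.2322]
eef_rot: [0.005, 0.707, 0.707, 0.001]
wrist_force: [0.4, -0.4, -0.2]
opening: -0.001
grasp_force: 0.0
```

```bash
python3 -c "
from h import *
for n,(img,W) in dict(wrist=wrist(),side=cloud('side'),top=cloud('top')).items():
  X,Y,Z=W[...,0],W[...,1],W[...,2]
  red=(img[...,0]>110)&(img[...,1]<70)&(img[...,2]<70)&(X>.48)&(X<.67)&(Y>-.15)&(Y<-.03)&(Z>.05)
  P=W[red]
  if len(P): print(n,red.sum(),np.round(np.percentile(P,[2,50,98],axis=0),4).tolist())
  s=(abs(Z-.052)<.004)&(X>.485)&(X<.503)&(Y>-.1)&(Y<-.03); print('stop edges',np.percentile(Y[s],[2,98]))
  s=(abs(Z-.055)<.004)&(X>.48)&(X<.575)&(Y>-.045)&(Y<.03)
  if s.sum()>30: print(cv2.minAreaRect((W[s][:,:2]*1000).astype(np.float32)),np.percentile(W[s],[2,98],axis=0))
  save('end_'+n+'.png',img)
"
```

```text
wrist 522 [[0.5067, -0.0916, 0.0612], [0.5382, -0.0878, 0.066], [0.5924, -0.0732, 0.0714]]
stop edges [-0.06992651 -0.04306819]
((527.4174194335938, -40.16780090332031), (9.762691497802734, 50.04945755004883), 89.73780059814453) [[ 0.50357664 -0.04478463  0.05244393]
 [ 0.55157438 -0.03562713  0.05571621]]
side 289 [[0.5076, -0.09, 0.0595], [0.5419, -0.0764, 0.0645], [0.5924, -0.0677, 0.0716]]
stop edges [-0.06886003 -0.05315163]
((530.0137939453125, -7.510108947753906), (74.6827392578125, 48.36966323852539), 89.62425994873047) [[ 0.50596424 -0.04240659  0.05135404]
 [ 0.55322082  0.02892074  0.0560285 ]]Traceback (most recent call last):
  File "<string>", line 8, in <module>
    s=(abs(Z-.052)<.004)&(X>.485)&(X<.503)&(Y>-.1)&(Y<-.03); print('stop edges',np.percentile(Y[s],[2,98]))
                                                                                ~~~~~~~~~~~~~^^^^^^^^^^^^^
    return _quantile_unchecked(
        a, q, axis, out, overwrite_input, method, keepdims, weights)
    return _ureduce(a,
                    func=_quantile_ureduce_func,
    ...<5 lines>...
                    overwrite_input=overwrite_input,
                    method=method)
    r = func(a, **kwargs)
    result = _quantile(arr,
                       quantiles=q,
    ...<2 lines>...
                       out=out,
                       weights=wgt)
    slices_having_nans = np.isnan(arr[-1, ...])
                                  ~~~^^^^^^^^^
IndexError: index -1 is out of bounds for axis 0 with size 0
```

View pics/end_wrist.png

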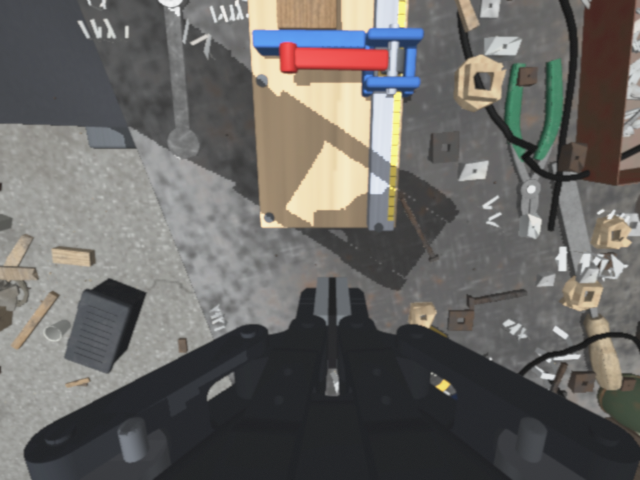

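The lever lies flat, with its bar at (288,57) and its top at about 71 mm, which matches the locked height. The stop sits against the block, and the arm is clear.

```bash
python3 -c "
from bench import ctrl
print(ctrl.hand_in())"
```

```text
the job is handed in; nothing more can be done
None
```

I handed the job in at about 16 s of the 64 s limit, with the block lying flat and square between the two stops and the cam lever locked fully over; the bystanders were never touched and no verdict came back.

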